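# Re-arm the rolling-ball tack tester

### The job

Set the rolling-ball tester up for its next run: push the steel ball from the foot of the V-gutter up to the end stop at the top, so that the sprung catch comes up behind it and keeps it from rolling back, and then push the foot gate's thumb tab over until the gate lies folded down flat. Push with the fingertips only: the ball stays in the gutter all the way, is not squeezed, pinched or lifted, and the gate stays up until the ball is caught. Leave the tape roll, the beaker and the scissors where they are.

Things in the scene. Friction and masses are not known exactly. Their poses are not given: they have to be found in the camera images.
- gutter: Bare aluminium V-gutter, 250 mm long, rising at 12 degrees, fixed. Origin: bottom line of the V at its low end (foot), 30 mm above the worktop. x: up the slope along the gutter; y: across it, level, to the left as one looks uphill; z: square to the slope, up. Other entries give x, y, z in this frame. Walls at 45 degrees, top edges at z = 22 mm, y = +22 and -22 mm; outer face 4 mm further out.
- ramp: Fixed grey bed plate that carries the gutter, 350 x 106 mm, top 14 mm above the worktop; before the foot a steel run-out plate lies on it, its top 17 mm up. Origin on the worktop, 100 mm uphill of the gutter's foot; its x points uphill but level (the plate spans x = -190 to 160 mm), y as the gutter's, z up.
- stop (a point): Middle of the end stop's face at the gutter's top: a plate across the gutter, 8 mm thick, 52 mm wide, face at x = 235 mm, from z = -6 to 46 mm. This point is at x = 235, y = 0, z = 28 mm.
- ball_center (a point): Centre of the solid steel ball, 40 mm across, about 0.26 kg. It rolls freely in the V with its centre at y = 0, z = 28.3 mm, and rolls back down if let go below the catch. At the start it rests on the foot gate at x = 15 to 18 mm; touching the end stop it is at x = 215 mm; caught, it lies between catch and stop at x = 211 to 215 mm.
- catch (a joint): Sprung one-way catch: dark steel leaf 7 mm wide in the bottom of the V, hinged at x = 153.5 mm, free end uphill. 0 = up (at rest); grows (rad) as pressed down, 0.36 at most. The ball rolling up presses it down (about 1 N more push); it springs up behind the ball at the stop. Black release key outside the wall on the +y side, x = 165 to 184, z = 8 to 13 mm: pressing it frees the ball.
- catch_tip (a point): Top of the catch's free end; with the catch up it is at x = 194, y = 0, z = 18 mm.
- gate (a joint): Foot gate, hinged at x = -3, z = 2 mm, axis along y. 0 = standing square to the slope, holding the ball (starts 0 to 0.12); grows (rad) as it folds outward, downhill, to 1.57 = folded flat, in line with the gutter. Stiff hinge, stays where left; about 1 N at the tab moves it. Its bar before the ball is low, top edge z = 22 mm, so fingertips pass over it to push the ball at its middle.
- gate_tab (a point): Centre of the gate's black thumb tab: 24 mm wide (y), 16 mm long, 7 mm thick, on an arm beside the foot on the +y side at y = 44 mm (32 to 56), 40 mm from the hinge axis, its tip at 48 mm. Gate up: about x = -3, z = 42 mm; folded flat: x = -43, z = 2 mm.
- tape_roll: Roll of brown packing tape lying flat, 92 mm across, 48 mm high, to the right of the ramp. Origin under its centre. Leave it alone.
- beaker: Clear glass beaker, 60 mm across, 72 mm high, to the left of the ramp. Origin under its centre. Leave it alone.
- scissors: Scissors with blue handles lying flat, 200 mm long, at the left. Origin under the centre. Leave them alone.

How it is judged (in metres and radians):
On the way:
1. the ball lies behind the catch at the end stop, with the gate still up (x of ball_center in the frame of gutter above 0.208 m and value of joint catch below 0.08 rad and value of joint gate below 0.5 rad), for 0.2 s.
At the end, for the whole second after the job is handed in: The ball is at rest in the gutter between the raised catch (within 0.08 rad of fully up) and the end stop (its centre at least 208 mm up the gutter, and no more than 6 mm above where it rests in the V), and the foot gate is folded down to at least 1.40 rad of its 1.57 (x of ball_center in the frame of gutter above 0.208 m and z of ball_center in the frame of gutter below 0.034 m and value of joint catch below 0.08 rad and linear speed of ball below 0.02 m/s and value of joint gate above 1.4 rad); the robot touches nothing.
It fails at once if the ball is lifted or thrown out of the gutter (z of ball_center in the frame of gutter above 0.04 m or z of ball_center in the frame of gutter below 0.015 m or y of ball_center in the frame of gutter above 0.012 m or y of ball_center in the frame of gutter below -0.012 m or x of ball_center in the frame of gutter below -0.005 m).
It fails at once if the ball is squeezed or rammed with the fingers (over 30 N) (contact force between the fingers and ball above 30 N).
It fails at once if the gate is folded before the ball is caught (value of joint gate above 0.7 rad and x of ball_center in the frame of gutter below 0.205 m).
It fails at once if the tape roll, the beaker or the scissors are disturbed (distance of any of tape_roll, beaker, scissors from where it was at the start of the episode above 0.02 m).
It also fails if it takes over 48 s, if anything falls off the work surface, if the arm or the gripper's body presses on something with over 40 N, if the wrist force passes 120 N, or if a joint passes its speed limit or range.

### The arm

A 6-joint arm with a two-finger parallel gripper is mounted at the origin on a cart in front of the work surface, level with it; the furniture and walls round the work are solid. World frame = base frame: x ahead of the robot, y to its left, z up, the work surface at z = 0. Lengths are in m, angles in degrees, forces in N, time in s.
With the tool pointing down it reaches from about 0.3 to 0.825 m from the base axis. Payload 5.4 kg.
Tool frame: the origin (TCP) lies on the centre line of the jaws, within the pads' length; the fingertips stand 25 mm ahead of it and the grasp point (between the pads) lies 6 mm ahead of it; z points along the fingers, y is the line along which they close (so a half turn about z gives the same grasp; the last joint's range is limited). The gripper opens to 92 mm and grips with 3 to 60 N. Pads are 20 mm wide; open, the fingers measure 128 mm over their backs; the gripper's body (75 mm by 189 mm) begins 69 mm behind the grasp point.
Start: joints at [56.774, 9.076, 91.501, -0, 79.423, -12.038], TCP at [0.208, 0.536, 0.24] pointing down, gripper open.
Joint ranges: [-166.64, 166.64], [-54.1, 131.32], [10.49, 154.53], [-73.88, 253.88], [9.74, 151.15], [-171.62, 171.62]. Speed limits (degrees/s): [147.25, 147.25, 180, 180, 180, 180].

### API

Orientations are given as [roll, pitch, yaw] about the fixed x, y, z axes, in that order (R = Rz(yaw) Ry(pitch) Rx(roll)).
In Python, from workcell import manip gives the robot as it stands.
- The arm moves only by the shell command python3 -m jog 'ROWS' [FORCE]. ROWS is JSON, a list of rows, each an object with "rotation": the turn, a rotation vector about the tool's x, y, z in degrees, a list of three; "dp": the shift along the tool's x, y, z in mm, a list of three; "hand": the opening, from 0 (shut) to 1 (fully open). In form: [{"rotation": [wx, wy, wz], "dp": [dx, dy, dz], "hand": hand}, ...]. A call has 1 to 12 rows; each row is the pose to reach, as a shift and turn from the pose commanded when the call began, along the tool's axes at that moment; what a row does not reach only later rows make up. A row lasts 1/12 s, in which the tool goes at most 41.7 mm and 7.16 degrees, less where a joint would pass 70% of its speed; a pose out of reach is approached as far as the arm can. A call with a gripper value outside its range is refused whole. The fingers move at their own pace and stop on an object; FORCE is the grip in N (left out, the last holds). Time passes only in rows, so rows that repeat a pose let the fingers close. It gives the time, the measured TCP pose, the force, the opening and the grip force at its end, in the units of the state.
- manip.read_state(): the state, without advancing time (a new reading comes with each control period).
- manip.read_camera(name): name is "scene" or "top" or "wrist"; returns a dict with "color" (400x640x3 uint8, red, green, blue), "depth" (400x640 float32, m along the optical axis (not along the pixel's ray), 0 where there is no reading), "camera_matrix" (3x3 intrinsics, pixels), "camera_from_world" (4x4, takes a point from world to camera coordinates). Camera axes: x right, y down, z forward; pixel columns grow to the right and rows downward; lengths in m; the calibration is good to about 2 mm. A picture is of the moment at which its call begins.
- manip.sign_off(): hands the job in; it is judged then, once.
The state is a dict: "time_s": time; "q": joint angles; "qvel": joint speeds; "joint_torque": joint torques, N m; "tool_pos": TCP position; "ee_rot": TCP orientation; "force": force on the tool from outside, world axes, zero at the start; "ft_torque": the same for the moment, N m; "gripper_width": finger opening in m; "finger_force": force on a finger pad.
Only numpy, scipy, OpenCV 4.12 (cv2) and the standard library are available. Lean on these libraries where they do the work, as an engineer would, in place of code of your own. Each camera call takes 0.05 s, during which the arm holds its last target. There are 200 camera calls.

## Working session

There is one attempt and no reset: what is moved stays moved. The work goes in short steps, Python scripts to look and compute and a shell command to move; the robot and the scene stay as the last step left them, time stands still between calls to the robot, and variables do not carry over. Pictures are saved under pics/ and viewed, at most 10 in all, crops included, and the job is handed in when it is done.

```bash
mkdir -p pics; python3 - <<'E'
from workcell import manip
import cv2,numpy as np,pickle
d={}
for n in("scene","top"):
    c=manip.read_camera(n);d[n]=c
    cv2.imwrite(f"pics/{n}0.png",c["color"][:,:,::-1])
    print(n,c["camera_matrix"].tolist(),np.round(c["camera_from_world"],3).tolist())
pickle.dump(d,open("c0.pkl","wb"))
s=manip.read_state();print(s["tool_pos"],s["ee_rot"],s["time_s"],s["force"])
E
```

```text
scene [[455.11675824950066, 0.0, 313.75315350471567], [0.0, 455.11675824950066, 203.27936073991037], [0.0, 0.0, 1.0]] [[-0.908, -0.419, 0.004, 0.487], [-0.318, 0.683, -0.657, 0.167], [0.273, -0.598, -0.754, 1.469], [0.0, 0.0, 0.0, 1.0]]
top [[454.48707550321126, 0.0, 318.4602424064619], [0.0, 454.48707550321126, 200.58345863978704], [0.0, 0.0, 1.0]] [[0.003, -1.0, 0.005, 0.086], [-0.98, -0.004, -0.197, 0.513], [0.197, -0.005, -0.98, 1.289], [0.0, 0.0, 0.0, 1.0]]
[0.207531   0.53568218 0.23874119] [-1.79905962e+02 -2.03978445e-02  1.58814448e+02] 0.1 [ 0.31162586 -0.141276   -0.46557947]
```

View pics/top0.png

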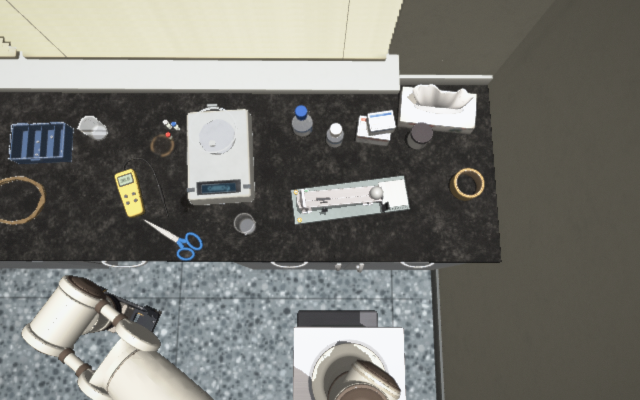

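View pics/scene0.png

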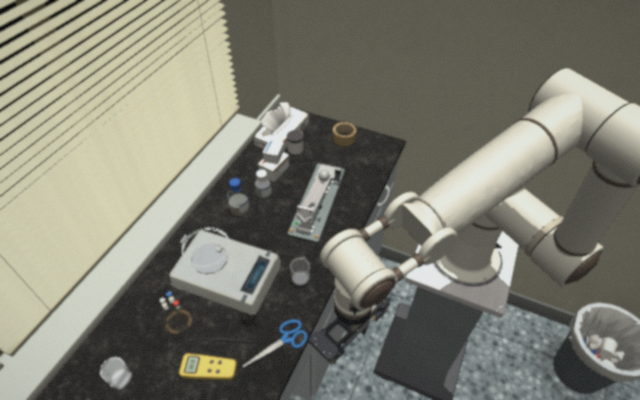

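Top view: the ramp lies at about (292–410, 178–223). The ball is near (376,193), with its foot to the right (world −y) and uphill to the left. I'll enlarge it.

```bash
python3 - <<'E'
import pickle,cv2,numpy as np
c=pickle.load(open("c0.pkl","rb"))["top"]
im=c["color"][165:235,280:420,::-1]
im=cv2.resize(im,None,fx=5.7,fy=5.7,interpolation=cv2.INTER_CUBIC)
cv2.imwrite("pics/crop1.png",im)
E
```

```text
(no output)
```

View pics/crop1.png

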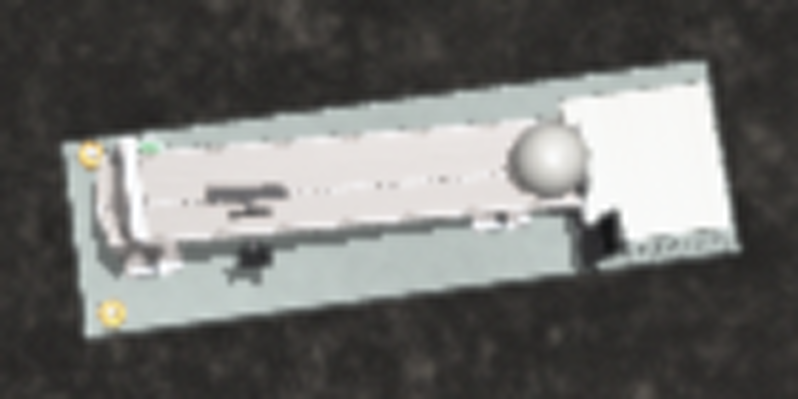

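The enlarged view shows the bed plate corners at TL(62,143), TR(708,60), BR(740,250) and BL(88,337). The ball is at (548,160) and the black tab at about (600,240), on the robot's side. Next I fit the ramp pose to these.

```bash
cat > h.py <<'E'
import pickle,cv2,numpy as np
from scipy.optimize import least_squares
from scipy.spatial.transform import Rotation as R
def proj(c,P):
    T=c["camera_from_world"];q=(T[:3,:3]@np.atleast_2d(P).T).T+T[:3,3]
    p=(c["camera_matrix"]@q.T).T; return p[:,:2]/p[:,2:]
def ramp2w(p,P):
    P=np.atleast_2d(P)/1000.;c,s=np.cos(p[2]),np.sin(p[2])
    return np.c_[p[0]+c*P[:,0]-s*P[:,1],p[1]+s*P[:,0]+c*P[:,1],P[:,2]]
t=np.radians(12)
def g2r(P):
    P=np.atleast_2d(P)
    return np.c_[-100+np.cos(t)*P[:,0]-np.sin(t)*P[:,2],P[:,1],30+np.sin(t)*P[:,0]+np.cos(t)*P[:,2]]
def g2w(p,P): return ramp2w(p,g2r(P))
E
python3 - <<'E'
from h import *
d=pickle.load(open("c0.pkl","rb"));c=d["top"]
px=np.array([[62,143],[708,60],[740,250],[88,337],[548,160]])
px=(px+.5)/5.7-.5+[280,165]
def f(p):
    return (proj(c,np.r_[ramp2w(p,[[160,-53,14],[-190,-53,14],[-190,53,14],[160,53,14]]),g2w(p,[16.5,0,28.3])])-px).ravel()
s=least_squares(f,[.5,0,1.6]);p=s.x;print(p,np.degrees(p[2]),f(p).round(2))
np.save("p.npy",p)
for n,P in dict(foot=[0,0,0],ball=[16.5,0,28.3],stop=[235,0,28],tab=[-3,44,42],tabflat=[-43,44,2]).items(): print(n,g2w(p,P).round(4), proj(d["scene"],g2w(p,P)).round(1))
# depth check of ball top/ tape
for n in d:
  c=d[n];u,v=proj(c,g2w(p,[16.5,0,28.3]))[0];z=c["depth"][int(round(v)),int(round(u))]
  q=np.linalg.inv(c["camera_matrix"])@[u,v,1]; q=q/np.linalg.norm(q)*(np.linalg.norm(q)*z+.02)
  T=c["camera_from_world"];print(n,T[:3,:3].T@(q-T[:3,3]))
E
```

```text
[0.52276771 0.0073344  1.70779894] 97.84967153902008 [-0.06 -0.04 -0.16 -0.17  0.17  0.17 -0.34  0.1   0.38 -0.07]
foot [[ 0.5364 -0.0917  0.03  ]] [[324.5 179.5]]
ball [[ 0.535  -0.0816  0.0611]] [[323.9 175.4]]
stop [[0.5058 0.1302 0.1062]] [[305.6 211.2]]
tab [[ 0.4944 -0.1093  0.0705]] [[337.6 171.9]]
tabflat [[ 0.4986 -0.1398  0.023 ]] [[339.2 175.4]]
scene [ 0.53474341 -0.08089855  0.06184891]
top [ 0.53578136 -0.08203169  0.05767232]
```

```bash
cat >> h.py <<'E'
def Rg(p): # gutter axes in world
    return R.from_euler('z',p[2]).as_matrix()@R.from_euler('y',-t).as_matrix()
def state():
    from workcell import manip
    s=manip.read_state();p=np.load("p.npy")
    Rt=R.from_euler('xyz',s["ee_rot"],degrees=True).as_matrix();P=np.array(s["tool_pos"])
    tip=P+Rt[:,2]*.025; g=Rg(p).T@(tip-g2w(p,[0,0,0])[0])*1000
    return s,p,Rt,P,g
def go(tipg):
    s,p,Rt,P,g=state(); G=Rg(p); Rd=G@np.diag([1,-1,-1.])
    W=g2w(p,tipg)[0]-Rd[:,2]*.025
    print("t",s["time_s"],"tip gutter",g.round(1),"err rot",R.from_matrix(Rt.T@Rd).as_rotvec(degrees=True).round(2),"dp",(Rt.T@(W-P)*1000).round(1),"F",np.round(G.T@s["force"],2),"w",s["gripper_width"],"world",W.round(3))
E
python3 -c "
from h import *
go([-40,0,70])"
```

```text
t 0.1 tip gutter [690.1 240.2  41.2] err rot [-6.48 10.88 60.72] dp [-562.  -517.4  124.8] F [-0.28 -0.29 -0.42] w 0.09194271281233489 world [ 0.544 -0.15   0.115]
```

```bash
python3 -m jog '[{"rotation":[-6.5,10.9,60.7],"dp":[-562,-517,0],"hand":0},{"rotation":[-6.5,10.9,60.7],"dp":[-562,-517,0],"hand":0},{"rotation":[-6.5,10.9,60.7],"dp":[-562,-517,0],"hand":0},{"rotation":[-6.5,10.9,60.7],"dp":[-562,-517,0],"hand":0},{"rotation":[-6.5,10.9,60.7],"dp":[-562,-517,0],"hand":0},{"rotation":[-6.5,10.9,60.7],"dp":[-562,-517,0],"hand":0},{"rotation":[-6.5,10.9,60.7],"dp":[-562,-517,0],"hand":0},{"rotation":[-6.5,10.9,60.7],"dp":[-562,-517,0],"hand":0},{"rotation":[-6.5,10.9,60.7],"dp":[-562,-517,0],"hand":0},{"rotation":[-6.5,10.9,60.7],"dp":[-562,-517,0],"hand":0},{"rotation":[-6.5,10.9,60.7],"dp":[-562,-517,0],"hand":0},{"rotation":[-6.5,10.9,60.7],"dp":[-562,-517,0],"hand":0}]' 30; python3 -c "
from h import *
go([-40,0,70])"
```

```text
time_s: 1.1
tool_pos: [0.4288, 0.0853, 0.2395]
ee_rot: [179.9, -12.1, 97.8]
force: [1.6, -0.2, 0.6]
gripper_width: 0.014
finger_force: 0.0
t 1.1 tip gutter [229.5  82.4 140.4] err rot [ 0.09 -0.11 -0.01] dp [-269.6   82.3   69.9] F [-0.26 -1.54  0.72] w 0.014035406207623138 world [ 0.544 -0.15   0.115]
```

```bash
python3 -m jog '[{"rotation":[0,0,0],"dp":[-240,70,0],"hand":0},{"rotation":[0,0,0],"dp":[-240,70,0],"hand":0},{"rotation":[0,0,0],"dp":[-240,70,0],"hand":0},{"rotation":[0,0,0],"dp":[-240,70,0],"hand":0},{"rotation":[0,0,0],"dp":[-240,70,0],"hand":0},{"rotation":[0,0,0],"dp":[-240,70,0],"hand":0},{"rotation":[0,0,0],"dp":[-240,70,40],"hand":0},{"rotation":[0,0,0],"dp":[-240,70,40],"hand":0},{"rotation":[0,0,0],"dp":[-240,70,40],"hand":0},{"rotation":[0,0,0],"dp":[-240,70,40],"hand":0}]'; python3 -c "
from h import *
go([-40,0,60])
from workcell import manip
c=manip.read_camera('wrist');cv2.imwrite('pics/w1.png',c['color'][:,:,::-1])
c=manip.read_camera('top');pickle.dump(c,open('c1.pkl','wb'))
p=np.load('p.npy')
im=c['color'][150:250,290:430,::-1];cv2.imwrite('pics/t1.png',cv2.resize(im,None,fx=5.7,fy=5.7,interpolation=cv2.INTER_CUBIC))"
```

```text
time_s: 1.93
tool_pos: [0.529, -0.1266, 0.1511]
ee_rot: [179.9, -12.1, 97.9]
force: [-0.9, 0.5, -0.4]
gripper_width: 0.0004
finger_force: 0.0
t 1.9333 tip gutter [ -7.6  12.1 100.4] err rot [ 0.06 -0.11  0.08] dp [-32.5  12.   40.4] F [ 0.57  0.78 -0.5 ] w 0.0003868885615794635 world [ 0.544 -0.148  0.105]
```

View pics/w1.png

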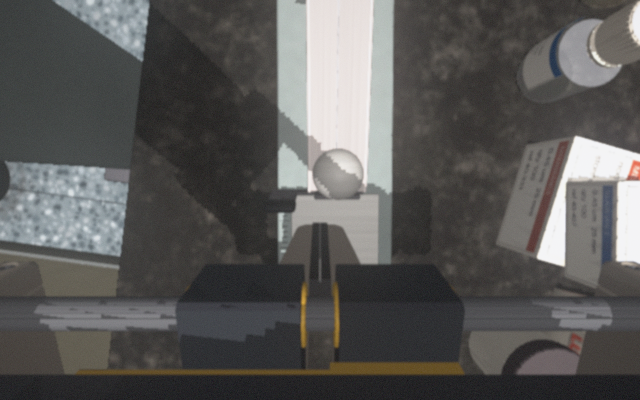

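The wrist view shows the ball at (338,173) in the V, the gate tab at about (278,200), and the closed fingers' seam at x≈320. That offset matches the 12 mm I computed. Next I go behind the ball and lower.

```bash
python3 -m jog '[{"rotation":[0,0,0],"dp":[-32,12,30],"hand":0},{"rotation":[0,0,0],"dp":[-32,12,55],"hand":0},{"rotation":[0,0,0],"dp":[-32,12,73],"hand":0},{"rotation":[0,0,0],"dp":[-32,12,73],"hand":0},{"rotation":[0,0,0],"dp":[-32,12,73],"hand":0}]'; python3 -c "
from h import *
go([-20,0,26])
from workcell import manip
c=manip.read_camera('wrist');cv2.imwrite('pics/w2.png',c['color'][:,:,::-1])"
```

```text
time_s: 2.45
tool_pos: [0.5433, -0.1408, 0.0731]
ee_rot: [179.9, -12.1, 97.9]
force: [-0.1, -0.7, 0.5]
gripper_width: 0.0007
finger_force: 0.0
t 2.45 tip gutter [-39.5  -0.2  27.4] err rot [ 0.07 -0.1   0.09] dp [19.5 -0.1  1.5] F [-0.61  0.16  0.62] w 0.0006995227694775527 world [ 0.541 -0.122  0.076]
```

View pics/w2.png

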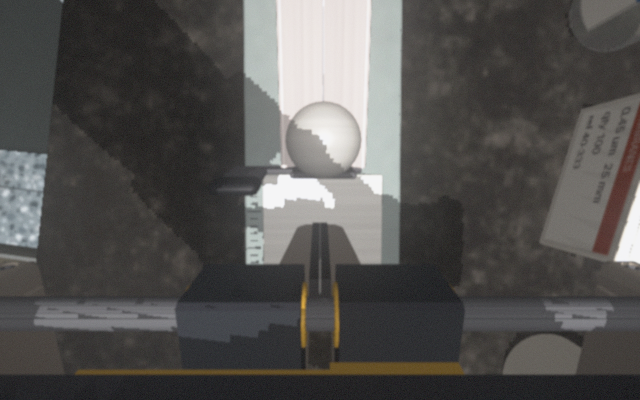

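```bash
python3 -m jog '[{"rotation":[0,0,0],"dp":[10,0,1],"hand":0},{"rotation":[0,0,0],"dp":[18,0,1],"hand":0},{"rotation":[0,0,0],"dp":[21,0,1],"hand":0},{"rotation":[0,0,0],"dp":[24,0,1],"hand":0},{"rotation":[0,0,0],"dp":[27,0,1],"hand":0},{"rotation":[0,0,0],"dp":[31,0,1],"hand":0},{"rotation":[0,0,0],"dp":[35,0,1],"hand":0},{"rotation":[0,0,0],"dp":[40,0,1],"hand":0},{"rotation":[0,0,0],"dp":[45,0,1],"hand":0},{"rotation":[0,0,0],"dp":[50,0,1],"hand":0},{"rotation":[0,0,0],"dp":[55,0,1],"hand":0},{"rotation":[0,0,0],"dp":[60,0,1],"hand":0}]'; python3 -c "
from h import *
go([185,0,26.5])
from workcell import manip
c=manip.read_camera('wrist');cv2.imwrite('pics/w3.png',c['color'][:,:,::-1])"
```

```text
time_s: 3.5
tool_pos: [0.535, -0.0824, 0.0839]
ee_rot: [179.9, -12.1, 97.9]
force: [0.0, -3.2, 0.5]
gripper_width: 0.0003
finger_force: 1.2
t 3.5 tip gutter [20.4  0.1 25.8] err rot [ 0.06 -0.1   0.04] dp [164.6   0.2  -0.5] F [-2.99  0.42  1.16] w 0.0002718459979405126 world [0.513 0.077 0.119]
```

View pics/w3.png

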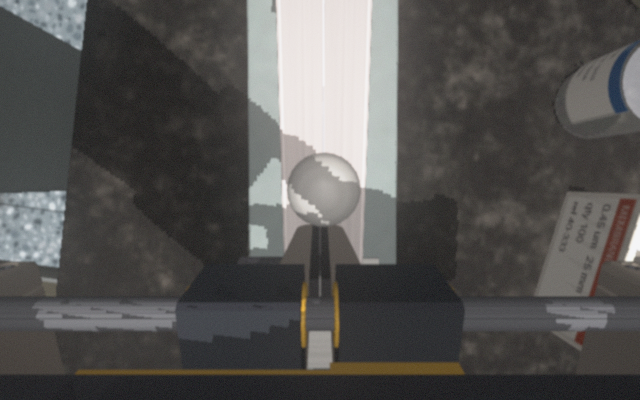

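The ball at (323,188) is touching the fingertips and rolling up the V, centred. I keep pushing.

```bash
python3 -m jog '[{"rotation":[0,0,0],"dp":[5,0,0],"hand":0},{"rotation":[0,0,0],"dp":[12,0,0],"hand":0},{"rotation":[0,0,0],"dp":[19,0,0],"hand":0},{"rotation":[0,0,0],"dp":[26,0,0],"hand":0},{"rotation":[0,0,0],"dp":[33,0,0],"hand":0},{"rotation":[0,0,0],"dp":[40,0,0],"hand":0},{"rotation":[0,0,0],"dp":[47,0,0],"hand":0},{"rotation":[0,0,0],"dp":[54,0,0],"hand":0},{"rotation":[0,0,0],"dp":[61,0,0],"hand":0},{"rotation":[0,0,0],"dp":[68,0,0],"hand":0},{"rotation":[0,0,0],"dp":[75,0,0],"hand":0},{"rotation":[0,0,0],"dp":[82,0,0],"hand":0}]'; python3 -m jog '[{"rotation":[0,0,0],"dp":[6,0,0],"hand":0},{"rotation":[0,0,0],"dp":[12,0,0],"hand":0},{"rotation":[0,0,0],"dp":[18,0,0],"hand":0},{"rotation":[0,0,0],"dp":[24,0,0],"hand":0},{"rotation":[0,0,0],"dp":[30,0,0],"hand":0},{"rotation":[0,0,0],"dp":[36,0,0],"hand":0},{"rotation":[0,0,0],"dp":[42,0,0],"hand":0},{"rotation":[0,0,0],"dp":[48,0,0],"hand":0},{"rotation":[0,0,0],"dp":[54,0,0],"hand":0},{"rotation":[0,0,0],"dp":[60,0,0],"hand":0},{"rotation":[0,0,0],"dp":[65,0,0],"hand":0},{"rotation":[0,0,0],"dp":[68,0,0],"hand":0}]'; python3 -c "
from h import *
go([185,0,26.5])"
```

```text
time_s: 4.55
tool_pos: [0.524, -0.0028, 0.1011]
ee_rot: [179.9, -12.1, 97.9]
force: [0.6, -2.8, 0.3]
gripper_width: 0.0005
finger_force: 1.3
time_s: 5.55
tool_pos: [0.5148, 0.0632, 0.1153]
ee_rot: [179.9, -12.1, 97.9]
force: [0.6, -2.6, -0.1]
gripper_width: 0.0004
finger_force: 0.9
t 5.55 tip gutter [170.8   0.3  26. ] err rot [ 0.05 -0.13  0.06] dp [14.2  0.3 -0.5] F [-2.59 -0.2   0.45] w 0.0003977415492682526 world [0.513 0.077 0.119]
```

```bash
python3 -m jog '[{"rotation":[0,0,0],"dp":[2,0,0],"hand":0},{"rotation":[0,0,0],"dp":[4,0,0],"hand":0},{"rotation":[0,0,0],"dp":[6,0,0],"hand":0},{"rotation":[0,0,0],"dp":[8,0,0],"hand":0},{"rotation":[0,0,0],"dp":[10,0,0],"hand":0},{"rotation":[0,0,0],"dp":[10,0,0],"hand":0}]'; python3 -c "
from h import *
go([185,0,26.5])
from workcell import manip
c=manip.read_camera('wrist');cv2.imwrite('pics/w4.png',c['color'][:,:,::-1])"
```

```text
time_s: 6.05
tool_pos: [0.5134, 0.0726, 0.1173]
ee_rot: [179.9, -12.2, 97.9]
force: [0.3, 0.2, -0.7]
gripper_width: 0.0002
finger_force: 0.0
t 6.05 tip gutter [180.5   0.3  25.9] err rot [ 0.04 -0.15  0.03] dp [ 4.6  0.4 -0.6] F [ 0.02 -0.3  -0.69] w 0.0001982771483291201 world [0.513 0.077 0.119]
```

View pics/w4.png

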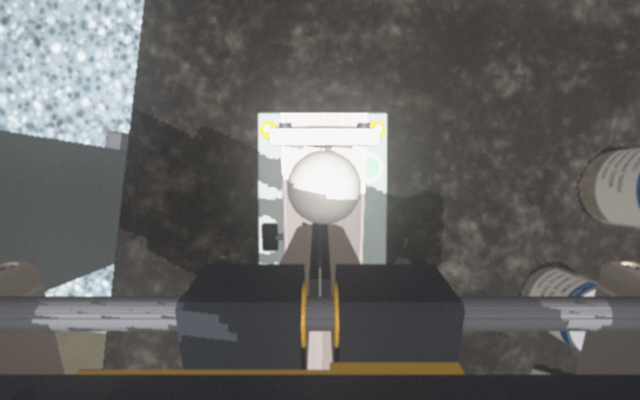

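The ball at (324,187) is close to the stop, whose face is at row ~145. The push force has dropped to zero, so the catch has probably sprung. I nudge a few mm more to be sure.

```bash
python3 -m jog '[{"rotation":[0,0,0],"dp":[1.5,0,0],"hand":0},{"rotation":[0,0,0],"dp":[3,0,0],"hand":0},{"rotation":[0,0,0],"dp":[3,0,0],"hand":0}]'; python3 -m jog '[{"rotation":[0,0,0],"dp":[1,0,0],"hand":0},{"rotation":[0,0,0],"dp":[2,0,0],"hand":0},{"rotation":[0,0,0],"dp":[2,0,0],"hand":0}]'; python3 -c "
from h import *
go([185,0,26.5])"
```

```text
time_s: 6.35
tool_pos: [0.5133, 0.075, 0.118]
ee_rot: [179.9, -12.1, 97.9]
force: [0.6, -0.8, -0.1]
gripper_width: 0.0001
finger_force: 0.3
time_s: 6.6
tool_pos: [0.5133, 0.0767, 0.1186]
ee_rot: [179.9, -12.1, 97.9]
force: [0.2, -2.6, 0.7]
gripper_width: 0.0007
finger_force: 1.0
t 6.6 tip gutter [ 1.848e+02 -1.000e-01  2.630e+01] err rot [ 0.1  -0.07  0.04] dp [ 0.2 -0.1 -0.2] F [-2.35  0.17  1.23] w 0.0007376221901011382 world [0.513 0.077 0.119]
```

```bash
python3 -m jog '[{"rotation":[0,0,0],"dp":[1,0,0],"hand":0},{"rotation":[0,0,0],"dp":[1,0,0],"hand":0}]';python3 -c "
from h import *
go([185,0,26.5])"; python3 -m jog '[{"rotation":[0,0,0],"dp":[-2,0,0],"hand":0},{"rotation":[0,0,0],"dp":[-4,0,0],"hand":0},{"rotation":[0,0,0],"dp":[-7,0,0],"hand":0},{"rotation":[0,0,0],"dp":[-10,0,0],"hand":0},{"rotation":[0,0,0],"dp":[-10,0,0],"hand":0},{"rotation":[0,0,0],"dp":[-10,0,0],"hand":0}]'; python3 -c "
from h import *
go([185,0,26.5])
from workcell import manip
c=manip.read_camera('wrist');cv2.imwrite('pics/w5.png',cv2.resize(c['color'][100:300,220:430,::-1],None,fx=3,fy=3))"
```

```text
time_s: 6.77
tool_pos: [0.513, 0.0777, 0.1187]
ee_rot: [179.9, -12.1, 97.9]
force: [0.4, -2.1, -0.5]
gripper_width: 0.0005
finger_force: 1.2
t 6.7667 tip gutter [185.8   0.   26.2] err rot [ 0.09 -0.08  0.04] dp [-0.8  0.  -0.3] F [-2.25 -0.08 -0.08] w 0.0005025691660557513 world [0.513 0.077 0.119]
time_s: 7.27
tool_pos: [0.5141, 0.0681, 0.1163]
ee_rot: [179.9, -12.1, 97.9]
force: [0.0, 0.0, 0.1]
gripper_width: 0.0004
finger_force: 0.0
t 7.2667 tip gutter [175.8   0.3  25.9] err rot [ 0.05 -0.12  0.  ] dp [ 9.2  0.3 -0.6] F [ 0.04 -0.03  0.05] w 0.00040221886092564846 world [0.513 0.077 0.119]
```

View pics/w5.png

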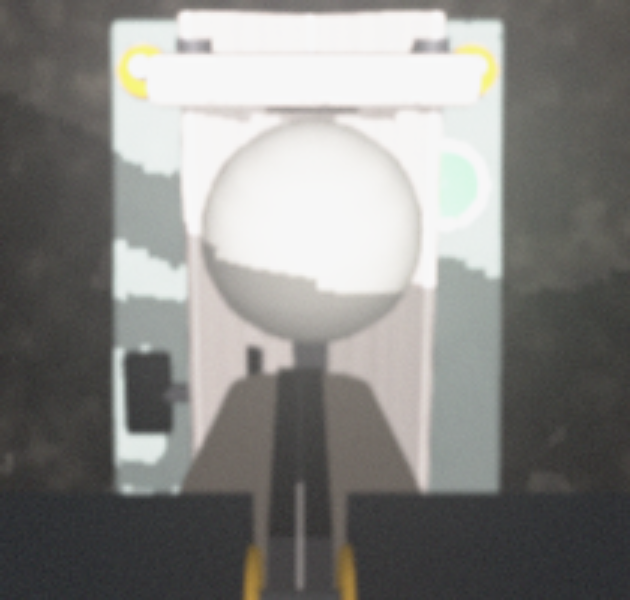

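The ball stays up while the fingers are back: there is a gap between the ball's lower edge (row 340) and the fingertips (row 370). I retreat further and measure the ball's position.

```bash
python3 -m jog '[{"rotation":[0,0,0],"dp":[-10,0,0],"hand":0},{"rotation":[0,0,0],"dp":[-20,0,-20],"hand":0},{"rotation":[0,0,0],"dp":[-40,0,-40],"hand":0},{"rotation":[0,0,0],"dp":[-60,0,-50],"hand":0},{"rotation":[0,0,0],"dp":[-60,0,-50],"hand":0},{"rotation":[0,0,0],"dp":[-60,0,-50],"hand":0}]'; python3 -c "
from h import *
go([25,44,80])
from workcell import manip
c=manip.read_camera('wrist');cv2.imwrite('pics/w6.png',c['color'][:,:,::-1])
p=np.load('p.npy')
for n in ['wrist','top','scene']:
  c=manip.read_camera(n);u,v=proj(c,g2w(p,[213,0,28.3]))[0];print(n,u,v)
  if n!='scene':
    r=14 if n=='top' else 60
    g=cv2.cvtColor(c['color'],cv2.COLOR_RGB2GRAY)
  T=c['camera_from_world'];K=np.linalg.inv(c['camera_matrix'])
  # fit sphere to depth points close to the predicted place
  vv,uu=np.mgrid[0:400,0:640];z=c['depth'];q=np.stack([uu,vv,np.ones_like(uu)],-1)@K.T*z[...,None]
  w=(q-T[:3,3])@T[:3,:3];g=(w-g2w(p,[0,0,0])[0])@Rg(p)*1000
  m=(z>0)&(abs(g[...,0]-205)<28)&(abs(g[...,1])<17)&(g[...,2]>30)&(g[...,2]<55)
  P=g[m];s=least_squares(lambda x:np.linalg.norm(P-x,axis=1)-20,[212,0,28],loss='soft_l1');print(n,len(P),s.x.round(1),s.cost/len(P))
"
```

```text
time_s: 7.82
tool_pos: [0.524, -0.0014, 0.153]
ee_rot: [179.9, -12.1, 97.8]
force: [-0.1, 0.8, 0.4]
gripper_width: 0.0004
finger_force: 0.0
t 7.8167 tip gutter [ 1.148e+02 -1.000e-01  7.630e+01] err rot [ 0.13 -0.1  -0.07] dp [-89.8 -43.9  -3.9] F [ 0.88 -0.03  0.18] w 0.0003935493892615056 world [ 0.492 -0.095  0.138]
wrist 319.6498174670248 67.8013638658931
wrist 3036 [212.1  -2.2  26.9] 0.11280700149675751
top 311.09502757703626 198.2437426300613
top 139 [212.1  -0.3  27. ] 0.9573768060510015
scene 307.62531849044825 207.12228170742773
scene 60 [214.3  -1.5  28.3] 1.257125656815329
```

View pics/w6.png

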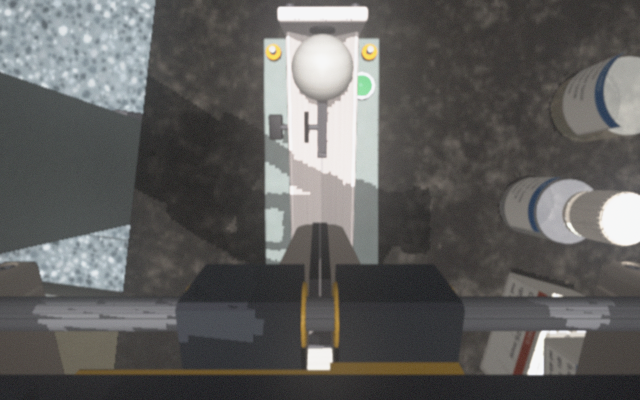

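The ball is at (322,67), touching near the stop, with the catch leaf at (322,130) behind it. The depth fit gives x≈212 mm, so it is caught. On to the gate tab.

```bash
python3 -m jog '[{"rotation":[0,0,0],"dp":[-40,-20,0],"hand":0},{"rotation":[0,0,0],"dp":[-75,-40,0],"hand":0},{"rotation":[0,0,0],"dp":[-85,-46,0],"hand":0},{"rotation":[0,0,0],"dp":[-85,-46,15],"hand":0},{"rotation":[0,0,0],"dp":[-85,-46,30],"hand":0},{"rotation":[0,0,0],"dp":[-85,-46,38],"hand":0},{"rotation":[0,0,0],"dp":[-85,-46,38],"hand":0},{"rotation":[0,0,0],"dp":[-85,-46,38],"hand":0}]'; python3 -c "
from h import *
go([6.7,46,39])"
```

```text
time_s: 8.68
tool_pos: [0.4881, -0.0803, 0.0975]
ee_rot: [180.0, -12.2, 97.9]
force: [0.3, -0.0, 0.8]
gripper_width: 0.0005
finger_force: 0.0
t 8.6833 tip gutter [31.7 46.3 37.2] err rot [-0.01 -0.15  0.09] dp [-24.9   0.3  -1.8] F [ 0.09 -0.26  0.76] w 0.0004680306830147339 world [ 0.492 -0.105  0.094]
```

```bash
python3 -m jog '[{"rotation":[0,0,0],"dp":[-15,0,-1],"hand":0},{"rotation":[0,0,0],"dp":[-23,0,-1],"hand":0},{"rotation":[0,0,0],"dp":[-28,0,-2],"hand":0},{"rotation":[0,0,0],"dp":[-33,0,-2],"hand":0},{"rotation":[0,0,0],"dp":[-38,0,0],"hand":0},{"rotation":[0,0,0],"dp":[-43,0,2],"hand":0},{"rotation":[0,0,0],"dp":[-48,0,5],"hand":0},{"rotation":[0,0,0],"dp":[-52,0,9],"hand":0},{"rotation":[0,0,0],"dp":[-56,0,13],"hand":0},{"rotation":[0,0,0],"dp":[-59,0,18],"hand":0},{"rotation":[0,0,0],"dp":[-61,0,22],"hand":0},{"rotation":[0,0,0],"dp":[-61,0,25],"hand":0}]'; python3 -c "
from h import *
go([-31,46,5.5])"
```

```text
time_s: 9.68
tool_pos: [0.4958, -0.1353, 0.0598]
ee_rot: [179.9, -12.1, 97.9]
force: [-0.1, -1.5, 1.5]
gripper_width: 0.0001
finger_force: 0.5
t 9.6833 tip gutter [-30.6  46.2  12. ] err rot [ 0.05 -0.08  0.02] dp [-0.4  0.2  6.5] F [-1.13  0.31  1.73] w 0.0001356574846988169 world [ 0.496 -0.134  0.053]
```

```bash
python3 -m jog '[{"rotation":[0,0,0],"dp":[-2,0,2],"hand":0},{"rotation":[0,0,0],"dp":[-3,0,4],"hand":0},{"rotation":[0,0,0],"dp":[-3,0,6],"hand":0},{"rotation":[0,0,0],"dp":[-3,0,6],"hand":0}]'; python3 -m jog '[{"rotation":[0,0,0],"dp":[0,0,1],"hand":0},{"rotation":[0,0,0],"dp":[0,0,1],"hand":0}]'; python3 -c "
from h import *
go([-31,46,5.5])"
```

```text
time_s: 10.02
tool_pos: [0.4959, -0.1365, 0.0537]
ee_rot: [180.0, -12.1, 97.9]
force: [0.1, 0.5, -0.2]
gripper_width: 0.0004
finger_force: 0.0
time_s: 10.18
tool_pos: [0.4961, -0.1365, 0.0532]
ee_rot: [179.9, -12.1, 97.9]
force: [-0.3, -0.5, -0.1]
gripper_width: 0.0004
finger_force: 0.3
t 10.1833 tip gutter [-33.1  46.    5.8] err rot [ 0.06 -0.09  0.04] dp [2.1 0.  0.3] F [-0.46  0.37 -0.05] w 0.00035450980803495636 world [ 0.496 -0.134  0.053]
```

```bash
python3 -m jog '[{"rotation":[0,0,0],"dp":[0,0,1],"hand":0},{"rotation":[0,0,0],"dp":[0,0,1],"hand":0}]'; python3 -m jog '[{"rotation":[0,0,0],"dp":[0,0,1],"hand":0},{"rotation":[0,0,0],"dp":[0,0,1],"hand":0}]'; python3 -m jog '[{"rotation":[0,0,0],"dp":[0,0,-30],"hand":0},{"rotation":[0,0,0],"dp":[0,0,-60],"hand":0},{"rotation":[0,0,0],"dp":[80,0,-100],"hand":0},{"rotation":[0,0,0],"dp":[80,0,-100],"hand":0},{"rotation":[0,0,0],"dp":[80,0,-100],"hand":0}]' >/dev/null
python3 - <<'E'
from h import *
from workcell import manip
c=manip.read_camera('wrist');a=c['color'][:,:,::-1]
d=manip.read_camera('top')
b=cv2.resize(d['color'][150:250,280:440,::-1],(640,400),interpolation=cv2.INTER_CUBIC)
cv2.imwrite('pics/end.png',cv2.resize(np.vstack([a,b]),(480,600)))
p=np.load('p.npy')
for n in['top','scene']:
  c=manip.read_camera(n)
  T=c['camera_from_world'];K=np.linalg.inv(c['camera_matrix'])
  vv,uu=np.mgrid[0:400,0:640];z=c['depth'];q=np.stack([uu,vv,np.ones_like(uu)],-1)@K.T*z[...,None]
  g=((q-T[:3,3])@T[:3,:3]-g2w(p,[0,0,0])[0])@Rg(p)*1000
  m=(z>0)&(g[...,0]>-56)&(g[...,0]<-30)&(abs(g[...,1]-44)<8)&(g[...,2]>-20)&(g[...,2]<60)
  print(n,g[m].round(0)[:25].tolist())
E
```

```text
time_s: 10.35
tool_pos: [0.4962, -0.1365, 0.053]
ee_rot: [179.9, -12.1, 97.9]
force: [-3.5, -0.8, 6.4]
gripper_width: 0.0004
finger_force: 3.3
time_s: 10.52
tool_pos: [0.4963, -0.1365, 0.0528]
ee_rot: [179.9, -12.1, 97.9]
force: [-5.2, -0.1, 12.6]
gripper_width: 0.0007
finger_force: 6.1
top []
scene [[-56.0, 36.0, 3.0], [-43.0, 39.0, 7.0], [-42.0, 43.0, 8.0], [-49.0, 45.0, 5.0], [-40.0, 36.0, 4.0], [-42.0, 40.0, 3.0], [-40.0, 47.0, 6.0], [-45.0, 50.0, 4.0], [-38.0, 37.0, 1.0], [-32.0, 42.0, 6.0], [-34.0, 49.0, 6.0], [-31.0, 39.0, 1.0], [-32.0, 42.0, 1.0], [-55.0, 50.0, -15.0], [-51.0, 51.0, -17.0], [-36.0, 50.0, -12.0]]
```

View pics/end.png

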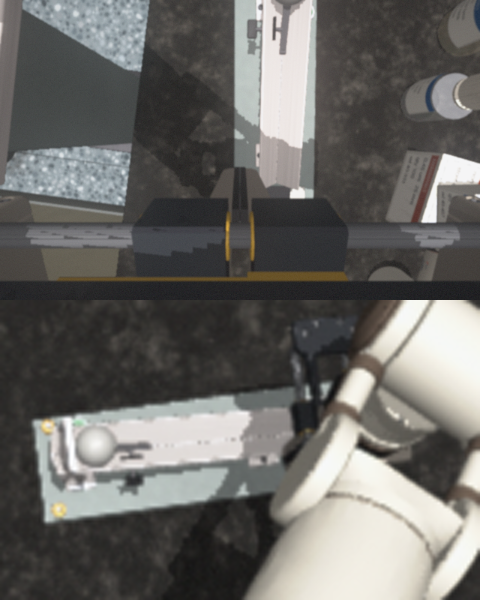

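The ball sits behind the catch at the stop. The tab's top face is at z≈5 mm, and it took a 12 N reaction against its stop, so the gate is folded flat. The gripper is clear of everything.

```bash
python3 -m jog '[{"rotation":[0,0,0],"dp":[0,0,0],"hand":0},{"rotation":[0,0,0],"dp":[0,0,0],"hand":0}]'; python3 -c "
from workcell import manip
print(manip.sign_off())"
```

```text
time_s: 11.3
tool_pos: [0.4875, -0.0798, 0.1642]
ee_rot: [-179.9, -12.2, 97.8]
force: [-0.4, 0.4, 0.0]
gripper_width: 0.0002
finger_force: 0.0
the job is handed in; nothing more can be done
None
```

The job is handed in at 11.3 s (no verdict came back): the ball measured about 212 mm up the gutter, held behind the catch, the gate is folded flat against its stop, and the robot is touching nothing.

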